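# Slide the balm tray home onto its cooling block

## Task

Six freshly filled balm tins stand on the steel tray, waiting to set. With your fingertips, push the tray along the two white rails towards their end stops (its raised end wall is there to push on) until its four pins drop into the rail notches and it lies flat on the cooling block; then push the turn-button with the red knob all the way across, over the tray's rim, so that it keeps the tray down. Nothing is to be picked up: do not lift the tray, do not touch the tins, and leave the other loose things on the worktop where they are.

Things in the scene. Friction and masses are not known exactly. Their poses are not given: they have to be found in the camera images.
- stand: Cooling stand, fixed: two white upright side plates, 380 mm long, with a finned aluminium cooling block between them. Origin on the worktop, midway between the plates, under the middle of the seated tray. Its x axis points along the rails, the way the tray is pushed home; y across the rails, away from the turn-button; z up. Two cross bars under 25 mm high lie between the plates.
- rail_notch (a point): Top centre of one of the four notches (rear, turn-button side). The plate tops are the rails: 50 mm high, stand x = -235 to +145, y = +-66.5 to +-74.5 mm (133 mm clear between). Each has two notches, 11 mm wide, 8 mm deep, centred at x = -80 and +80 mm. End stops rise to 68 mm at x = +135 mm.
- seat (a point): Centre of the cooling block's top, 34 mm above the worktop (block x +-103, y +-59 mm of the stand). The seated tray's origin lies here (+-1.5 mm along x); rim then 54 mm, raised end 68 mm, tin tops 61 mm above the worktop.
- tray: Loose divided steel tray 230 (x) x 128 mm, rim 20 mm, 0.35 to 0.7 kg plus 0.3 kg of tins. Origin: centre of its underside; axes parallel to the stand's, x to its leading end. It starts riding on the rails, underside 41 mm high, origin at stand x = -105 to -55 mm, front pins already between the notches; it drops 7 mm into the notches. Sliding takes 1 to 5 N.
- push_face (a point): Middle of the outer face of the tray's trailing end wall (tray x = -115 mm), 17 mm above the underside; the wall is raised to 34 mm above the underside over its middle 72 mm: push here along the stand's +x at about 0.06 m/s or less. Pushed fast it can skip the notches; seated, it stops against a push of 10 N but far above 20 N it can climb out.
- tray_pin (a point): End of one of the four brass pins, 8 mm in diameter, that ride on the rails: tray x = +-80 mm, reaching out to y = +-78 mm, centres 13 mm above the tray's underside. This one: rear, turn-button side.
- turn_button (a joint): Black bar, 55 x 14 mm, swinging level about an upright pivot. 0: along the rail, pointing to the stand's -x (open; starts at -0.25 to 0.12); 1.571, its stop: pointing to the stand's +y over the tray's rim. Rad, growing clockwise seen from above. Underside 56 mm high: clears a seated tray's rim by 2 mm, is blocked by a tray not dropped. Stays where left; about 1 N at the knob.
- button_pivot (a point): The turn-button's pivot axis (stand x = -94, y = -98 mm), at the height of the bar's underside, 56 mm above the worktop.
- knob_top (a point): Centre of the top of the red knob, an upright peg of 15 mm diameter, 28 mm high (62 to 90 mm above the worktop), standing on the turn-button's bar 38 mm from the pivot.
- tin_22: One of six open balm tins, 55 mm across, 24 mm high, 0.05 kg, loose in the tray's 60 mm cells (cell centres at x = 82, 20, -42 mm, y = +-31 mm of the tray, floor 3 mm above its underside). Origin: centre of its underside.
- tin_19: One of six open balm tins, 55 mm across, 24 mm high, 0.05 kg, loose in the tray's 60 mm cells (cell centres at x = 82, 20, -42 mm, y = +-31 mm of the tray, floor 3 mm above its underside). Origin: centre of its underside.
- tin_10: One of six open balm tins, 55 mm across, 24 mm high, 0.05 kg, loose in the tray's 60 mm cells (cell centres at x = 82, 20, -42 mm, y = +-31 mm of the tray, floor 3 mm above its underside). Origin: centre of its underside.
- tin_18: One of six open balm tins, 55 mm across, 24 mm high, 0.05 kg, loose in the tray's 60 mm cells (cell centres at x = 82, 20, -42 mm, y = +-31 mm of the tray, floor 3 mm above its underside). Origin: centre of its underside.
- tin_07: One of six open balm tins, 55 mm across, 24 mm high, 0.05 kg, loose in the tray's 60 mm cells (cell centres at x = 82, 20, -42 mm, y = +-31 mm of the tray, floor 3 mm above its underside). Origin: centre of its underside.
- tin_14: One of six open balm tins, 55 mm across, 24 mm high, 0.05 kg, loose in the tray's 60 mm cells (cell centres at x = 82, 20, -42 mm, y = +-31 mm of the tray, floor 3 mm above its underside). Origin: centre of its underside.
- lid_1: Bystander: loose aluminium tin lid, 58 mm across, 10 mm high, on the worktop beside the stand, on the turn-button's side. Origin: centre of its underside.
- lid_3: Bystander: loose aluminium tin lid, 58 mm across, 10 mm high, on the worktop beside the stand, on the turn-button's side. Origin: centre of its underside.
- masking_tape: Bystander: roll of masking tape, 100 mm across, 25 mm high, lying on the worktop. Origin: centre of its underside.
- wax_jar: Bystander: jar with gold lid, 63 mm across, 72 mm high. Origin: centre of its underside.
- dropper_bottle: Bystander: amber dropper bottle, 34 mm across, 98 mm high. Origin: centre of its underside.
Things that resemble listed ones, but are neither listed nor needed, are in the scene too. What is shaped like the tin_22 but orange is not meant. Leave any yellow look-alike of the tin_07 alone.

How it is judged:
By the outcome, as a careful person would: the job done as asked, in the order asked, and still so for the second after the job is handed in, with the robot touching nothing.
It also fails if it takes over 45 s, if anything falls off the work surface, if the arm or the gripper's body presses on something with over 40 N, if the wrist force passes 120 N, or if a joint passes its speed limit or range.

## Robot

A 6-joint arm with a two-finger parallel gripper is mounted at the origin on a cart in front of the work surface, level with it; the furniture and walls round the work are solid. World frame = base frame: x ahead of the robot, y to its left, z up, the work surface at z = 0. Lengths are in m, angles in rad, forces in N, time in s.
With the tool pointing down it reaches from about 0.325 to 0.9 m from the base axis. Payload 3.5 kg.
Tool frame: the origin (TCP) lies at the very end of the fingers, on their centre line; the grasp point (between the pads) lies 19 mm behind it (hold_point_z is the distance from the TCP to the grasp point, in m); z points along the fingers, y is the line along which they close (so a half turn about z gives the same grasp; the last joint's range is limited). The gripper opens to 85 mm and grips with 20 to 120 N. Pads are 22 mm wide; open, the fingers measure 114 mm over their backs; the gripper's body (76 mm by 85 mm) begins 54 mm behind the grasp point. The pads swing forward as they close: fully open they stand 13 mm farther back than shut.
Start: joints at [-1.338, 0.276, -0.026, 1.268, 0, 1.467], TCP at [0.206, -0.59, 0.231] pointing down, gripper open.
Joint ranges: [-3.12, 3.12], [-0.85, 1.88], [-1.08, 1.24], [-1.95, 2.15], [-1.57, 1.53], [-3.14, 3.14]. Speed limits (rad/s): [2.57, 2.57, 3.14, 3.14, 3.14, 3.14].

## Interface

Orientations are given as [roll, pitch, yaw] about the fixed x, y, z axes, in that order (R = Rz(yaw) Ry(pitch) Rx(roll)).
In Python, from cell import * gives the robot as it stands.
- The arm moves only by the tool step_arm, never from a script. Its argument "deltas" is a list that holds one entry, the list of rows, each a list of 7 numbers: the turn, a rotation vector about the tool's x, y, z in degrees, then the shift along the tool's x, y, z in mm, then the finger opening in mm, from 0 to 85.4. In form: [[[ax, ay, az, tx, ty, tz, gripper], ...]]. A call has 1 to 10 rows; each row shifts and turns the commanded pose from where the row before left it, along the tool's axes as they then stand; what a row does not reach is not made up. A row lasts 1/12 s, in which the tool goes at most 41.7 mm and 7.16 degrees, less where a joint would pass 70% of its speed; a pose out of reach is approached as far as the arm can. A call with a gripper value outside its range is refused whole. The fingers move at their own pace and stop on an object; "squeeze" is the grip in N (left out, the last holds). Time passes only in rows, so rows that do not move let the fingers close. It gives the time, the measured TCP pose, the force, the opening and the grip force at its end, in the units of the state.
- state(): the state, without advancing time (a new reading comes with each control period).
- capture(name): name is "side" or "top"; returns the picture (400x640x3 uint8, blue, green, red); there is no depth.
- camera_params(name): a dict with "vertical_fov" (degrees; the focal length in pixels is half the picture's height over the tangent of half this angle, whatever the lens; pixels are square), "cx", "cy" (the principal point, pixels), "rvec" (rotation vector, rad) and "tvec" (3), from world to camera coordinates, as OpenCV has them. Camera axes: x right, y down, z forward; pixel columns grow to the right and rows downward; lengths in m; the calibration is good to about 2 mm. A picture is of the moment at which its call begins. camera_params takes no time and is no camera call.
- finish_job(): hands the job in; it is judged then, once.
The state is a dict: "t": time; "joint_pos": joint angles; "joint_vel": joint speeds; "joint_efforts": joint torques, N m; "position": TCP position; "tool_rot": TCP orientation; "ft_force": force on the tool from outside, world axes, zero at the start; "wrist_torque": the same for the moment, N m; "width": finger opening in m; "grip_force": force on a finger pad.
Only numpy, scipy, OpenCV 4.12 (cv2) and the standard library are available. Lean on these libraries where they do the work, as an engineer would, in place of code of your own. Each camera call takes 0.05 s, during which the arm holds its last target. There are 200 camera calls.

## Working session

There is one attempt and no reset: what is moved stays moved. The work goes in short steps, Python scripts to look and compute and a tool call to move; the robot and the scene stay as the last step left them, time stands still between calls to the robot, and variables do not carry over. Pictures are saved under pics/ and viewed, at most 10 in all, crops included, and the job is handed in when it is done.

Besides the shell and the picture viewer there is one more tool, called after ">>>" as name([rows], argument=value, ...), one row to a line, values as JSON. step_arm: Moves the arm, as the interface text tells. Its arguments: {"type":"object","properties":{"deltas":{"type":"array"},"squeeze":{"type":"number"}},"required":["deltas"]}

```bash
mkdir -p pics; python3 - <<'E'
from cell import *
import cv2
for n in("side","top"):
    cv2.imwrite(f"pics/{n}0.png",cv2.resize(capture(n),(800,500),interpolation=cv2.INTER_CUBIC)); print(n,camera_params(n))
print(state())
E
```

```text
side {'vertical_fov': 49.14533911720946, 'cx': 321.818853018824, 'cy': 199.92397048218342, 'rvec': array([ 0.77391296, -2.45800065,  1.24553073]), 'tvec': array([0.39842873, 0.19311046, 1.15862382])}
top {'vertical_fov': 45.332862556176835, 'cx': 317.51972393146116, 'cy': 204.17919459897067, 'rvec': array([ 2.20416135, -2.14192908,  0.07955645]), 'tvec': array([0.04457709, 0.43294282, 1.37442973])}
{'t': 0.1, 'joint_pos': array([-1.33840702e+00,  2.77126299e-01, -2.77382130e-02,  1.26799760e+00,
        2.69536226e-05,  1.46738161e+00]), 'joint_vel': array([-0.0003258 , -0.00056761,  0.00293197,  0.00042876, -0.00206836,
        0.00017474]), 'joint_efforts': array([ 1.04526043e-05, -4.46709037e+01,  2.96128500e+01,  8.43822956e-03,
       -5.81694121e-05, -3.93197197e-06]), 'position': array([ 0.2057825 , -0.58940978,  0.23023105]), 'tool_rot': array([-3.13954069e+00, -2.40061320e-04,  3.35803754e-01]), 'ft_force': array([0.30242624, 0.2186025 , 0.56800287]), 'wrist_torque': array([-0.01616019,  0.00792837, -0.01566738]), 'grip_force': 0.0, 'width': 0.08558278186520943}
```

View pics/top0.png

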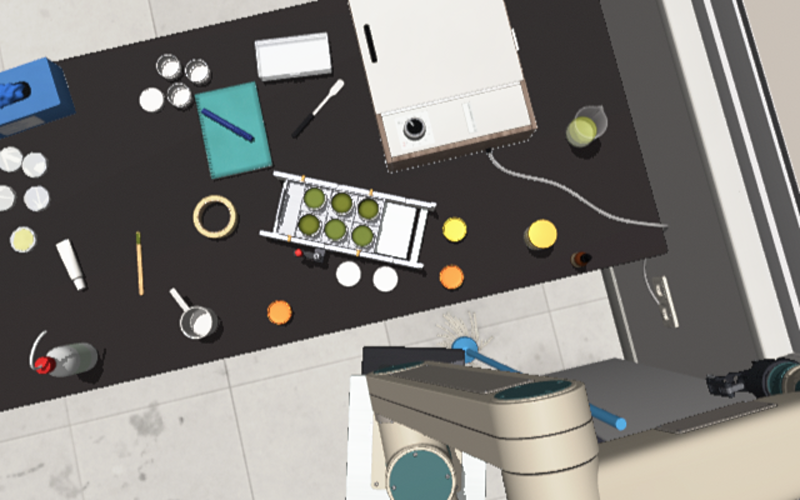

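View pics/side0.png

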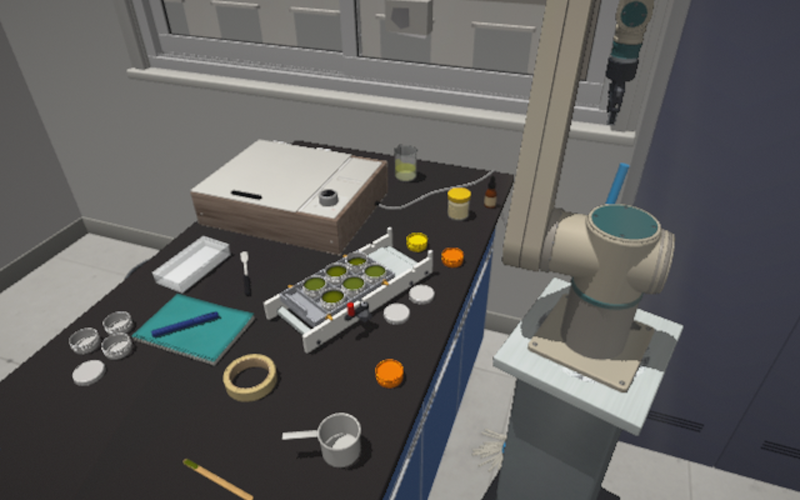

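The top view shows the stand at about (345,218) in the 800-wide image. Its +x points right and slightly down, and the button is on the robot's side at about (305,254). Next, an enlarged crop of each view.

```bash
python3 - <<'E'
from cell import *
import cv2
c=cv2.resize(capture("top")[130:220,200:355],(775,450),interpolation=cv2.INTER_CUBIC);cv2.imwrite("pics/topc.png",c)
c=cv2.resize(capture("side")[180:285,205:355],(750,525),interpolation=cv2.INTER_CUBIC);cv2.imwrite("pics/sidec.png",c)
E
```

```text
(no output)
```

View pics/topc.png

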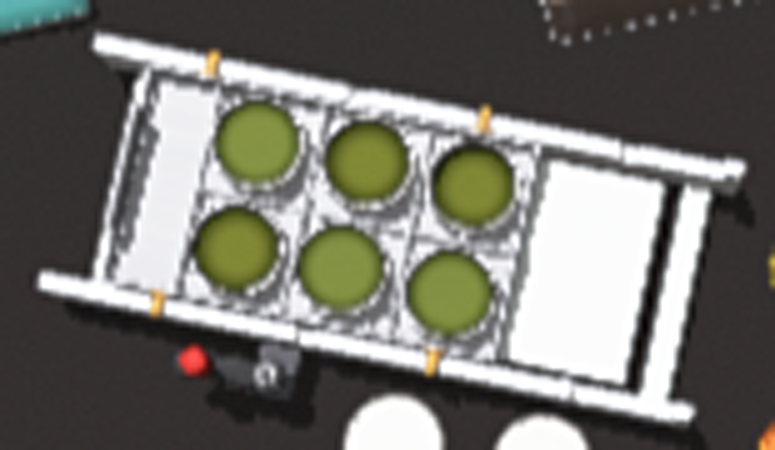

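View pics/sidec.png

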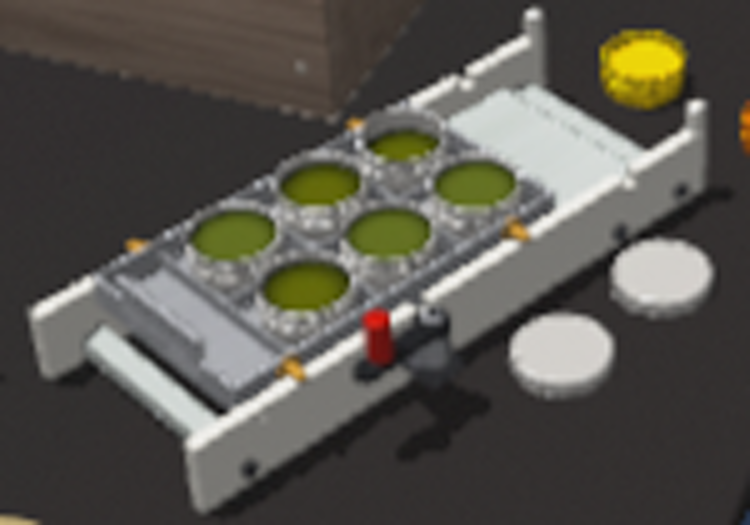

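The side crop (5x, offset 205,180) shows the tray rear pin at (295,371), front pin at (518,232), knob top at (376,317), rail rear ends at (198,440) and (37,316), and stop tops at (697,103) and (533,12). The top crop (5x, offset 200,130) shows rail ends at (97,44), (42,281), (690,412) and (742,172), pins at (211,64), (485,119), (157,303) and (432,361), and knob at (193,361). I'll fit the poses to these.

```bash
cat > fit.py <<'E'
from cell import *
import numpy as np, cv2
from scipy.optimize import least_squares
P={n:camera_params(n) for n in("top","side")}
def proj(n,X):
    p=P[n]; f=200/np.tan(np.radians(p["vertical_fov"]/2)); K=np.array([[f,0,p["cx"]],[0,f,p["cy"]],[0,0,1]])
    return cv2.projectPoints(np.array([X],float),p["rvec"],p["tvec"],K,None)[0].ravel()
def w(q,X):
    c,s=np.cos(q[2]),np.sin(q[2]); return np.array([q[0]+c*X[0]-s*X[1],q[1]+s*X[0]+c*X[1],X[2]])
def pt(q,k,a):
    if k=="s": X=a
    elif k=="t": X=(q[3]+a[0],a[1],a[2])
    else: X=(-.094-.038*np.cos(q[4]),-.098+.038*np.sin(q[4]),.09)
    return w(q,X)
off={"top":(200,130),"side":(205,180)}
E
cat > f1.py <<'E'
from fit import *
S=[("top","s",(-.235,.0705,.05),97,44),("top","s",(-.235,-.0705,.05),42,281),("top","s",(.145,-.0705,.068),690,412),("top","s",(.145,.0705,.068),742,172),
("top","t",(-.08,.072,.057),211,64),("top","t",(.08,.072,.057),485,119),("top","t",(-.08,-.072,.057),157,303),("top","t",(.08,-.072,.057),432,361),("top","k",0,193,361),
("side","s",(-.235,-.0705,.05),198,440),("side","s",(-.235,.0705,.05),37,316),("side","s",(.145,-.0705,.068),697,103),("side","s",(.145,.0705,.068),533,12),
("side","t",(-.08,-.073,.055),295,371),("side","t",(.08,-.073,.055),518,232),("side","k",0,376,317)]
def r(q): return np.concatenate([proj(n,pt(q,k,a))-(np.array(off[n])+np.array([u,v])/5-.4) for n,k,a,u,v in S])
s=least_squares(r,[.55,.05,-1.8,-.08,0],loss="soft_l1");q=s.x
print(q,np.round(r(q).reshape(-1,2),1).tolist())
for n,X in dict(seat=(0,0,.034),push=(q[3]-.115,0,.058)).items(): print(n,w(q,X))
print("knob",pt(q,"k",0),"pivot",w(q,(-.094,-.098,.056)),"dist",np.hypot(q[0],q[1]))
np.save("q.npy",q)
E
python3 f1.py
```

```text
[ 0.50115714  0.1272383  -1.74520078 -0.08596326 -0.05018237] [[-0.2, -0.1], [0.0, 0.1], [1.0, 0.2], [0.5, -0.7], [0.1, -0.4], [-0.1, -0.4], [-0.0, 0.7], [0.1, 0.4], [0.3, 0.1], [-2.2, 1.2], [-1.2, -0.2], [0.3, -0.2], [0.5, -0.4], [0.3, 0.7], [0.2, 0.6], [-0.1, 0.1]]
seat [0.50115714 0.1272383  0.034     ]
push [0.53602862 0.32515296 0.058     ]
knob [0.42566314 0.27452463 0.09      ] pivot [0.42095483 0.23681745 0.056     ] dist 0.5170571183517756
```

>>> step_arm([
  [[0,0,-6.75,0,0,0,0],[0,0,-6.75,0,0,0,0],[0,0,-6.75,0,0,0,0],[0,0,-6.75,0,0,0,0],[0,0,-6.75,0,0,0,0],[0,0,-6.75,0,0,0,0],[0,0,-6.75,0,0,0,0],[0,0,-6.75,0,0,0,0],[0,0,-6.75,0,0,0,0],[0,0,0,20,3.3,0,0]],
], squeeze=20)

```text
t: 1.03
position: [0.2119, -0.5735, 0.2309]
tool_rot: [3.142, 0.002, 1.398]
ft_force: [-0.0, -0.4, 0.2]
width: -0.0001
grip_force: 0.0
```

>>> step_arm([
  [[0,0,0,35,5.8,0,0],[0,0,0,35,5.8,0,0],[0,0,0,35,5.8,0,0],[0,0,0,35,5.8,0,0],[0,0,0,35,5.8,0,0],[0,0,0,35,5.8,0,0],[0,0,0,35,5.8,0,0],[0,0,0,35,5.8,0,0],[0,0,0,35,5.8,0,0],[0,0,0,35,5.8,0,0]],
])

```text
t: 1.87
position: [0.3306, -0.2347, 0.2313]
tool_rot: [3.141, 0.0, 1.395]
ft_force: [1.4, 0.7, -0.5]
width: 0.0
grip_force: 0.0
```

>>> step_arm([
  [[0,0,0,35,5.8,0,0],[0,0,0,35,5.8,0,0],[0,0,0,35,5.8,0,0],[0,0,0,35,5.8,0,0],[0,0,0,35,5.8,0,0],[0,0,0,35,5.8,0,0],[0,0,0,35,5.8,0,0],[0,0,0,35,5.8,0,0],[0,0,0,35,5.8,0,0],[0,0,0,35,5.8,0,0]],
])

```text
t: 2.7
position: [0.4486, 0.1001, 0.2313]
tool_rot: [3.141, 0.0, 1.396]
ft_force: [0.6, -1.3, -0.2]
width: 0.0001
grip_force: 0.0
```

>>> step_arm([
  [[0,0,0,35,5.8,0,0],[0,0,0,35,5.8,0,0],[0,0,0,35,5.8,0,0],[0,0,0,35,5.8,0,0],[0,0,0,35,5.8,0,0],[0,0,0,35,5.8,0,0],[0,0,0,35,5.8,0,0],[0,0,0,30,5.8,0,0],[0,0,0,8,3,0,0],[0,0,0,0,0,0,0]],
])

```text
t: 3.53
position: [0.5469, 0.3703, 0.2304]
tool_rot: [-3.141, 0.0, 1.398]
ft_force: [0.5, -1.1, 0.3]
width: -0.0003
grip_force: 0.0
```

>>> step_arm([
  [[0,0,0,0,-3,25,0],[0,0,0,0,0,30,0],[0,0,0,0,0,30,0],[0,0,0,0,0,30,0],[0,0,0,0,0,25,0],[0,0,0,0,0,20,0],[0,0,0,0,0,12,0],[0,0,0,0,0,6,0],[0,0,0,0,0,0,0]],
])

```text
t: 4.28
position: [0.5425, 0.3675, 0.0522]
tool_rot: [-3.14, 0.002, 1.395]
ft_force: [0.3, 0.3, 0.5]
width: -0.0
grip_force: 0.0
```

```bash
python3 - <<'E'
from cell import *
import cv2
c=cv2.resize(capture("side")[140:300,180:370],(712,600),interpolation=cv2.INTER_CUBIC);cv2.imwrite("pics/s2.png",c)
E
```

```text
(no output)
```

View pics/s2.png

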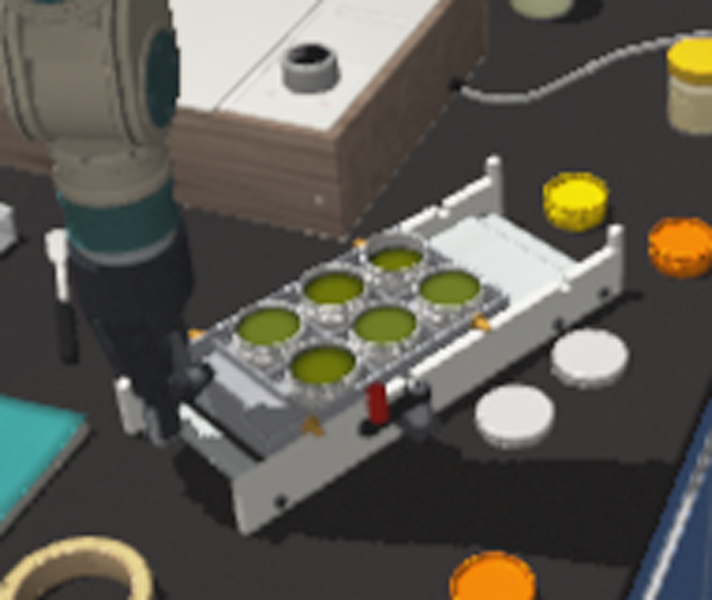

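The closed fingertips, at about (165,430), are between the rails behind the raised wall. Approaching, then pushing at about 0.045 m/s.

>>> step_arm([
  [[0,0,0,-6,0,0,0],[0,0,0,-6,0,0,0],[0,0,0,-4,0,0,0],[0,0,0,-4,0,0,0],[0,0,0,-3,0,0,0],[0,0,0,-3,0,0,0],[0,0,0,-3,0,0,0],[0,0,0,-3,0,0,0],[0,0,0,-3,0,0,0],[0,0,0,-3,0,0,0]],
])

```text
t: 5.17
position: [0.5373, 0.3325, 0.0535]
tool_rot: [3.141, -0.003, 1.397]
ft_force: [0.9, 3.5, -3.0]
width: 0.0003
grip_force: 2.0
```

>>> step_arm([
  [[0,0,0,-3.5,0,0,0],[0,0,0,-3.5,0,0,0],[0,0,0,-3.5,0,0,0],[0,0,0,-3.5,0,0,0],[0,0,0,-3.5,0,0,0],[0,0,0,-3.5,0,0,0],[0,0,0,-3.5,0,0,0],[0,0,0,-3.5,0,0,0],[0,0,0,-3.5,0,0,0],[0,0,0,-3.5,0,0,0]],
])

```text
t: 6.0
position: [0.5308, 0.2967, 0.0534]
tool_rot: [3.142, -0.0, 1.396]
ft_force: [0.3, 4.9, -0.4]
width: -0.0
grip_force: 2.2
```

>>> step_arm([
  [[0,0,0,-3.5,0,0,0],[0,0,0,-3.5,0,0,0],[0,0,0,-3.5,0,0,0],[0,0,0,-3.5,0,0,0],[0,0,0,-3.5,0,0,0],[0,0,0,-3.5,0,0,0],[0,0,0,-3.5,0,0,0],[0,0,0,-3.5,0,0,0],[0,0,0,-3.5,0,0,0],[0,0,0,-3,0,0,0]],
])

```text
t: 6.83
position: [0.5247, 0.2626, 0.0534]
tool_rot: [-3.142, -0.0, 1.396]
ft_force: [1.2, 4.9, -0.6]
width: 0.0002
grip_force: 2.3
```

>>> step_arm([
  [[0,0,0,-2,0,0,0],[0,0,0,-2,0,0,0],[0,0,0,-2,0,0,0]],
])

```text
t: 7.08
position: [0.5233, 0.256, 0.0531]
tool_rot: [-3.141, 0.002, 1.396]
ft_force: [-0.5, -0.7, -0.1]
width: 0.0001
grip_force: 0.0
```

>>> step_arm([
  [[0,0,0,-1.5,0,0,0],[0,0,0,-1.5,0,0,0]],
])

```text
t: 7.25
position: [0.5225, 0.2534, 0.0529]
tool_rot: [-3.14, 0.001, 1.396]
ft_force: [0.1, 4.3, -2.3]
width: 0.0002
grip_force: 1.7
```

```bash
python3 - <<'E'
from cell import *
import cv2
c=cv2.resize(capture("side")[170:290,200:360],(800,600),interpolation=cv2.INTER_CUBIC);cv2.imwrite("pics/s3.png",c)
E
```

```text
(no output)
```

View pics/s3.png

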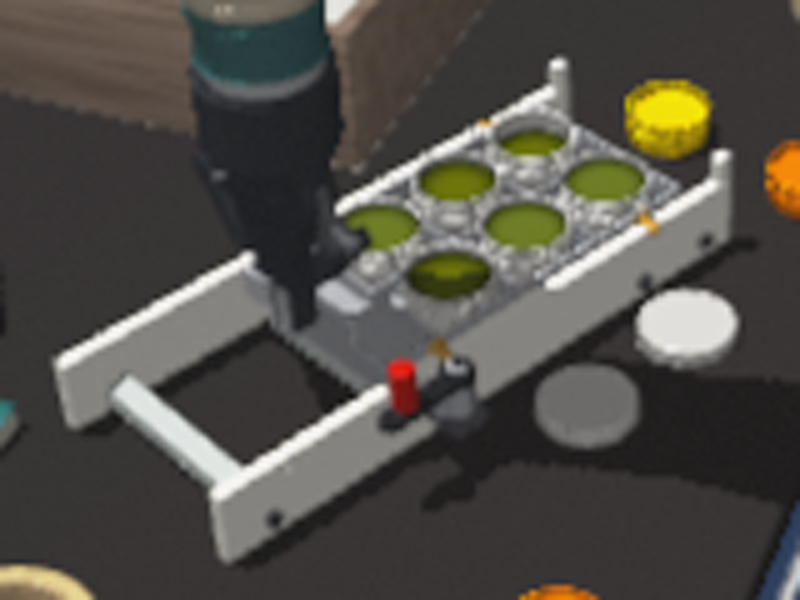

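The tray's front pin is at (648,222) and its rear pin at (438,348). I'll compare these with the seated and unseated predictions.

```bash
python3 - <<'E'
from fit import *
q=np.load("q.npy")
for lab,z in(("seated",.048),("riding",.055)):
  for tx in (-.006,0):
    print(lab,tx,[(proj("side",w(q,(tx+s*.08,-.073,z)))-[200,170])*5+2 for s in(1,-1)])
p=state()["position"];c,s=np.cos(q[2]),np.sin(q[2]);d=p[:2]-q[:2];print(state()["ft_force"],"tcp in stand",c*d[0]+s*d[1],-s*d[0]+c*d[1])
E
```

```text
seated -0.006 [array([643.54059023, 232.21465078]), array([437.67889777, 361.74038661])]
seated 0 [array([650.69441267, 227.71355053]), array([445.96371412, 356.5276784 ])]
riding -0.006 [array([643.57262823, 222.79317902]), array([436.99675363, 352.04885221])]
riding 0 [array([650.74943724, 218.30260973]), array([445.31227997, 346.84578115])]
[-0.33013563  1.59921422 -0.86360849] tcp in stand -0.12796957956726926 -0.0008990655793132546
```

>>> step_arm([
  [[0,0,0,-1,0,0,0],[0,0,0,-1,0,0,0],[0,0,0,0,0,0,0]],
])

```text
t: 7.55
position: [0.5227, 0.2521, 0.0531]
tool_rot: [-3.141, 0.0, 1.396]
ft_force: [0.6, 3.4, -2.7]
width: 0.0004
grip_force: 1.3
```

>>> step_arm([
  [[0,0,0,-1,0,0,0],[0,0,0,-1,0,0,0],[0,0,0,0,0,0,0]],
])

```text
t: 7.8
position: [0.5228, 0.2511, 0.0533]
tool_rot: [3.141, -0.003, 1.396]
ft_force: [0.4, 5.5, -3.6]
width: -0.0
grip_force: 2.8
```

>>> step_arm([
  [[0,0,0,-1,0,0,0],[0,0,0,-1,0,0,0],[0,0,0,0,0,0,0]],
])

```text
t: 8.05
position: [0.5229, 0.2511, 0.0536]
tool_rot: [3.142, -0.007, 1.397]
ft_force: [1.8, 9.9, -3.4]
width: -0.0001
grip_force: 5.0
```

It stopped against 10 N. I'll back off, rise and look.

>>> step_arm([
  [[0,0,0,6,0,0,0],[0,0,0,12,0,0,0],[0,0,0,12,0,0,0],[0,0,0,0,0,-25,0],[0,0,0,0,0,-35,0],[0,0,0,0,0,-35,0],[0,0,0,0,0,0,0]],
])

```text
t: 8.63
position: [0.5326, 0.2803, 0.1563]
tool_rot: [3.13, -0.006, 1.397]
ft_force: [0.9, 0.4, 1.3]
width: -0.0001
grip_force: 0.0
```

```bash
python3 - <<'E'
from cell import *
import cv2
a=cv2.resize(capture("side")[170:290,200:360],(800,600),interpolation=cv2.INTER_CUBIC)
b=cv2.resize(capture("top")[130:220,200:355],(775,450),interpolation=cv2.INTER_CUBIC)
cv2.imwrite("pics/s4.png",a);cv2.imwrite("pics/t4.png",b)
E
```

```text
(no output)
```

View pics/s4.png

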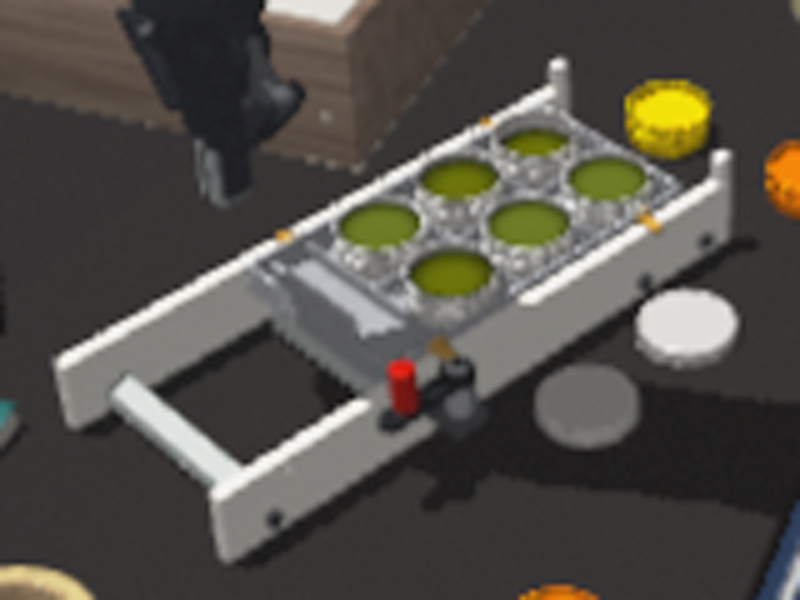

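```bash
python3 - <<'E'
from fit import *
q=np.load("q.npy")
def est(S,o):
    f=lambda v:np.concatenate([proj("side",w(q,(v[0]+a*.08,b*.074,v[1])))-(np.array(o)+np.array([x,y])/5-.4) for a,b,x,y in S])
    s=least_squares(f,[0,.05],loss="soft_l1",f_scale=.5);return s.x,np.round(s.fun.reshape(-1,2),1).tolist()
print("before",est([(-1,-1,296,371),(1,-1,518,232),(-1,1,136,245),(1,1,356,124)],(205,180)))
print("after",est([(-1,-1,440,348),(1,-1,650,222),(-1,1,285,236),(1,1,487,122)],(200,170)))
n=[proj("side",w(q,(a*.08,b*.0705,.05))) for a,b in((-1,-1),(1,-1),(-1,1),(1,1))]
print([((x-[200,170])*5+2).round() for x in n])
E
```

```text
before (array([-0.08462853,  0.05619224]), [[0.7, 0.3], [0.8, 0.2], [-0.6, -0.2], [-0.7, -0.3]])
after (array([0.00126371, 0.05124619]), [[1.7, 0.8], [0.7, 0.2], [-0.9, -0.5], [-0.6, -0.3]])
[array([443., 352.]), array([648., 223.]), array([283., 239.]), array([486., 125.])]
```

View pics/t4.png

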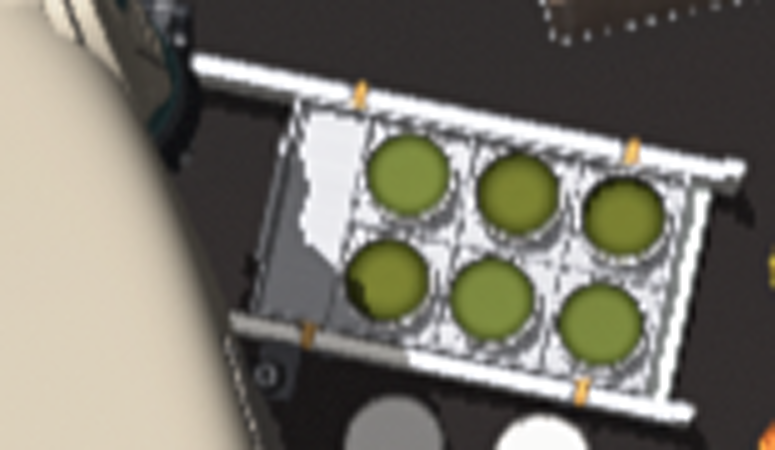

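The tray sits at x≈0, its pins have dropped about 5-7 mm into the notches, and it blocks at 10 N, so it is seated. Next, go to the knob's outer side with the fingers shut and the tip at z≈0.07.

>>> step_arm([
  [[0,0,0,-4,-25,0,0],[0,0,0,-5,-35,0,0],[0,0,0,-5,-35,0,0],[0,0,0,-5,-35,0,0],[0,0,0,-3,-24,0,0],[0,0,0,0,0,20,0],[0,0,0,0,0,30,0],[0,0,0,0,0,24,0],[0,0,0,0,0,12,0],[0,0,0,0,0,0,0]],
])

```text
t: 9.57
position: [0.3676, 0.2806, 0.0579]
tool_rot: [-3.134, 0.007, 1.396]
ft_force: [-0.5, 0.2, 0.4]
width: -0.0003
grip_force: 0.0
```

```bash
cat > where.py <<'E'
from fit import *
q=np.load("q.npy");p=state()["position"];c,s=np.cos(q[2]),np.sin(q[2]);d=p[:2]-q[:2];f=state()["ft_force"]
print("tcp stand mm",1e3*(c*d[0]+s*d[1]),1e3*(-s*d[0]+c*d[1]),1e3*p[2],"F",c*f[0]+s*f[1],-s*f[0]+c*f[1],f[2])
E
python3 where.py
```

```text
tcp stand mm -127.8463685835638 -158.1022861316958 57.94463802002438 F -0.1303815320262075 -0.49842109337691753 0.40167760940005004
```

>>> step_arm([
  [[0,0,0,5,0,-8,0],[0,0,0,1,0,-6,0],[0,0,0,0,8,0,0],[0,0,0,0,8,0,0],[0,0,0,0,8,0,0],[0,0,0,0,0,0,0]],
])

```text
t: 10.07
position: [0.3997, 0.2849, 0.0774]
tool_rot: [3.138, -0.002, 1.395]
ft_force: [0.3, -0.4, -0.3]
width: 0.0002
grip_force: 0.0
```

```bash
python3 where.py
```

```text
tcp stand mm -137.71365532283613 -127.28468418902273 77.40629395217434 F 0.35215793713028365 0.35733070747136864 -0.348193122938626
```

>>> step_arm([
  [[0,0,0,-2,0,3,0],[0,0,0,-1,0,0,0],[0,0,0,0,2,0,0],[0,0,0,0,2,0,0],[0,0,0,0,2,0,0],[0,0,0,0,2,0,0]],
])

```text
t: 10.57
position: [0.4041, 0.2802, 0.0733]
tool_rot: [3.142, -0.0, 1.396]
ft_force: [-0.5, -0.2, 0.5]
width: 0.0001
grip_force: 0.2
```

```bash
python3 where.py
```

```text
tcp stand mm -133.832396053581 -122.16683419792687 73.31806766275339 F 0.3005412136449419 -0.41713093256698885 0.4619422995094646
```

>>> step_arm([
  [[0,0,0,0,3,0,0],[0,0,0,-0.5,3,0,0],[0,0,0,-0.5,3,0,0],[0,0,0,-1,3,0,0],[0,0,0,-1,3,0,0],[0,0,0,-1.5,3,0,0],[0,0,0,-1.5,3,0,0],[0,0,0,-2,3,0,0]],
])

```text
t: 11.23
position: [0.4265, 0.268, 0.0733]
tool_rot: [-3.142, 0.0, 1.396]
ft_force: [-0.5, 1.1, 0.3]
width: 0.0
grip_force: 0.4
```

```bash
python3 where.py
```

```text
tcp stand mm -125.61617895016522 -97.98433197346368 73.2939729510303 F -1.0164361463723246 -0.7003357304263066 0.30881231437803336
```

>>> step_arm([
  [[0,0,0,-2,2.5,0,0],[0,0,0,-2,2.5,0,0],[0,0,0,-2.5,2,0,0],[0,0,0,-2.5,2,0,0],[0,0,0,-2.5,1.5,0,0],[0,0,0,0,0,0,0]],
])

```text
t: 11.73
position: [0.4347, 0.2544, 0.0733]
tool_rot: [3.141, 0.001, 1.395]
ft_force: [-0.8, 0.3, 0.5]
width: -0.0
grip_force: 0.1
```

```bash
python3 where.py; python3 - <<'E'
from cell import *
import cv2
cv2.imwrite("pics/s5.png",cv2.resize(capture("side")[170:290,200:360],(800,600),interpolation=cv2.INTER_CUBIC))
E
```

```text
tcp stand mm -113.69131097416981 -87.48550454520867 73.30715538571464 F -0.15936902133940248 -0.8285199101378539 0.49279579196181655
```

View pics/s5.png

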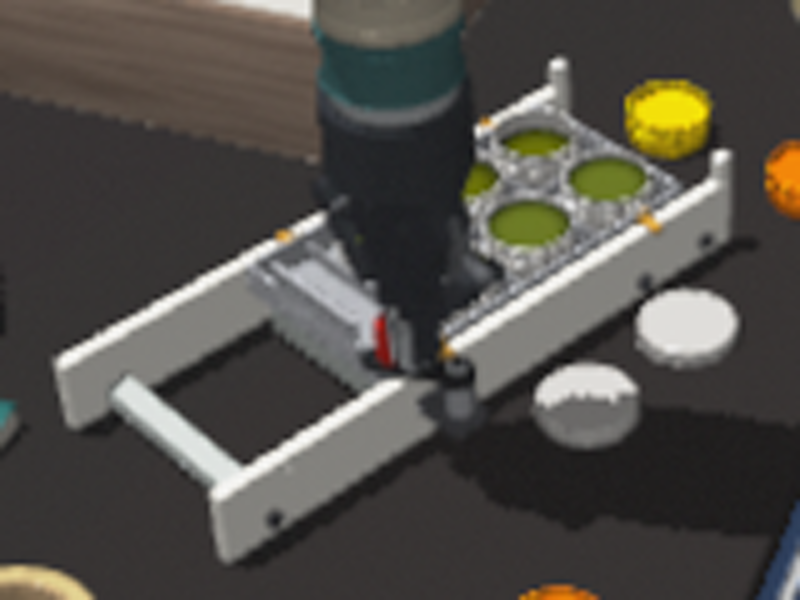

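>>> step_arm([
  [[0,0,0,0,-10,0,0],[0,0,0,0,-12,0,0],[0,0,0,12,0,0,0],[0,0,0,15,0,0,0],[0,0,0,11,0,0,0],[0,0,0,0,12,0,0],[0,0,0,0,15,0,0],[0,0,0,0,12,0,0],[0,0,0,0,6,0,0],[0,0,0,0,0,0,0]],
])

```text
t: 12.62
position: [0.4664, 0.2881, 0.0735]
tool_rot: [3.14, -0.001, 1.394]
ft_force: [0.1, 0.2, -0.8]
width: -0.0002
grip_force: 0.0
```

```bash
python3 where.py
```

```text
tcp stand mm -152.3632387094923 -62.09244541228198 73.46246802512705 F -0.1882373751813357 0.11356569128267324 -0.8170525093433583
```

>>> step_arm([
  [[0,0,0,-5,0,0,0],[0,0,0,-5,0,0,0],[0,0,0,-4,0,0,0],[0,0,0,-4,0,0,0],[0,0,0,-4,0,0,0],[0,0,0,-4,0,0,0],[0,0,0,-3,0,0,0],[0,0,0,-3,0,0,0],[0,0,0,-3,0,0,0],[0,0,0,0,0,0,0]],
])

```text
t: 13.45
position: [0.4572, 0.2533, 0.0733]
tool_rot: [-3.141, 0.001, 1.396]
ft_force: [-1.1, 0.3, -0.9]
width: -0.0
grip_force: 0.0
```

```bash
python3 where.py
```

```text
tcp stand mm -116.53581165183009 -65.12032172668162 73.25119542935104 F -0.07710029438221017 -1.105099336134697 -0.8850343716634879
```

>>> step_arm([
  [[0,0,0,-1.5,0.5,0,0],[0,0,0,-1.5,0.5,0,0],[0,0,0,-1,0.5,0,0],[0,0,0,0,0,0,0]],
])

```text
t: 13.78
position: [0.4576, 0.2505, 0.0731]
tool_rot: [-3.139, -0.002, 1.397]
ft_force: [-2.0, 4.3, 0.2]
width: 0.0003
grip_force: 2.0
```

```bash
python3 where.py
```

```text
tcp stand mm -113.85781204014198 -64.28048517483442 73.09624153140224 F -3.8445293736693746 -2.739161329010801 0.20418450864750426
```

>>> step_arm([
  [[0,0,0,-1,0,0,0],[0,0,0,-1,0,0,0],[0,0,0,0,0,0,0]],
])

```text
t: 14.03
position: [0.4576, 0.2503, 0.0732]
tool_rot: [-3.139, -0.006, 1.397]
ft_force: [-2.2, 8.5, -2.3]
width: -0.0002
grip_force: 4.2
```

```bash
python3 where.py
```

```text
tcp stand mm -113.6085530366642 -64.27878771758463 73.18690692422761 F -7.950438878870371 -3.5846880169387796 -2.3379436548138135
```

Blocked at the stop with 8 N. Backing off and lifting clear to check.

>>> step_arm([
  [[0,0,0,6,0,0,0],[0,0,0,12,0,0,0],[0,0,0,12,0,0,0],[0,0,0,0,0,-20,0],[0,0,0,15,0,-35,0],[0,0,0,35,0,-35,0],[0,0,0,35,0,-30,0],[0,0,0,35,0,0,0],[0,0,0,20,0,0,0],[0,0,0,0,0,0,0]],
])

```text
t: 14.87
position: [0.4878, 0.4115, 0.1859]
tool_rot: [3.138, -0.004, 1.4]
ft_force: [0.4, -0.5, -0.3]
width: 0.0001
grip_force: 0.0
```

```bash
python3 - <<'E'
from fit import *
q=np.load("q.npy")
a=cv2.resize(capture("side")[170:290,200:360],(800,600),interpolation=cv2.INTER_CUBIC)
cv2.imwrite("pics/s6.png",a)
for t in(1.3,1.45,1.571): q[4]=t; print(t,(proj("side",pt(q,"k",0))-[200,170])*5+2)
E
```

```text
1.3 [393.30082488 308.31915622]
1.45 [399.97199302 302.54765487]
1.571 [406.18934711 298.37300387]
```

View pics/s6.png

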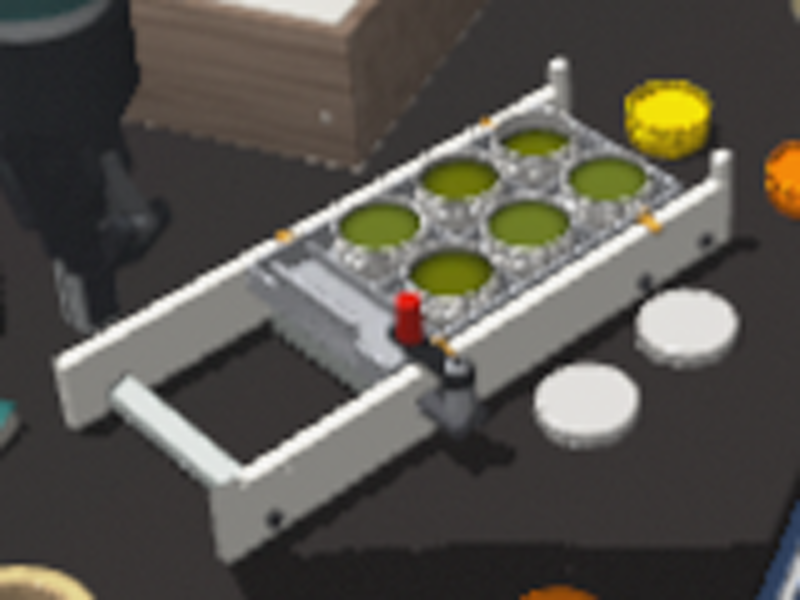

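The knob top is at (407,298), which matches 1.571 rad at the stop. The bar lies over the rim, the tray is seated, the lids have not moved, and the arm is clear.

```bash
python3 -c "
from cell import *
print(finish_job())"
```

```text
the job is handed in; nothing more can be done
None
```

The job is handed in: the tray is seated in its notches on the cooling block, and the turn-button is pushed across to its stop over the rim. The arm stood clear when I finished.

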